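# Shut and lock the access panel of a control box

### The job

Push the hinged access panel of the grey control box fully shut with the fingertips. Then, with the panel shut, set a fingertip in the slot of each of its two quarter-turn fasteners and turn it clockwise to its stop, so that both are locked. Do not lift the panel, and leave the other things on the bench where they lie.

Things in the scene. Friction and masses are not known exactly. Their poses are not given: they have to be found in the camera images.
- control_box: grey open-topped steel box, 200 mm (x, front to back) x 320 mm (y) x 80 mm high, fixed to the bench; origin at the centre of its underside, x points to its back (the hinge side), y to its left, z up. Its aluminium panel, 200 x 322 x 6 mm, is hinged along the top of the back wall
- panel (a joint): opening angle of the panel (rad): 0 = shut and flat on the box, more = front edge raised. Starts between 0.22 and 0.42. The hinge is stiff, so the panel stays where it is left; about 3 N down at the front edge moves it
- panel_hinge (a point): middle of the hinge line, level with the panel's underside, 80 mm above the bench; the line runs along the box's y axis
- press_spot (a point): bare place on the top face of the panel to push on, midway between its sides, 20 mm from the front edge and 180 mm from the hinge line; moves with the panel, z is the panel's normal; 86 mm above the bench when shut. Bare for about 60 mm to either side along the front edge
- left_slot (a point): centre of the floor of the left fastener's slot, on its turning axis; 85 mm left of the panel's middle, 125 mm in front of the hinge line, 89 mm above the bench when shut. Round grey plastic head (slot floor black), 102 mm across, in a fixed steel ring (120 mm outside, 20 mm high). A slot 42 mm wide, 18 mm deep, runs right across it along this point's y axis; the ring closes its ends 54 mm from the centre. z: turning axis, up
- right_slot (a point): the same point of the right fastener, 85 mm right of the panel's middle; same sizes and axes. Either fastener turns by pushing sideways on a slot wall with a fingertip: about 4 N at 30 mm from the centre. With the panel shut the slot walls' top is 107 mm above the bench and the ring's top 106 mm
- fastener_left (a joint): turn of the left fastener (rad), growing clockwise seen from above: 0 = unlocked, slot parallel to the panel's front edge; 1.571 = locked, at a hard stop, slot square to the front edge, pointing at the small black mark before the ring. Starts at 0 to 0.35, stays where it is left. It turns a steel tongue under a keeper in the box; turned with the panel open, it keeps the panel from shutting
- fastener_right (a joint): turn of the right fastener (rad): same values, direction (clockwise from above), start range and stop as the left one
- awl: awl with a turned wooden handle, 27x135x27, in front of the box on the left; sizes in mm, loose; origin at the centre of its underside; leave it alone
- rivet_tin: small red tin, 42x60x34, left of the box; sizes in mm, loose; origin at the centre of its underside; leave it alone
- beech_block: beech block, 26x70x22, left of the box towards the back; sizes in mm, loose; origin at the centre of its underside; leave it alone
- marker: marker pen, 18x138x18, behind the box; sizes in mm, loose; origin at the centre of its underside; leave it alone
- stone_weight: oval pebble, 38x52x27, behind the box; sizes in mm, loose; origin at the centre of its underside; leave it alone
- alu_channel: offcut of aluminium channel, 16x79x10, behind the box; sizes in mm, loose; origin at the centre of its underside; leave it alone

How it is judged:
By the outcome, as a careful person would: the job done as asked, in the order asked, and still so for the second after the job is handed in, with the robot touching nothing.
It also fails if it takes over 53 s, if anything falls off the work surface, if the arm or the gripper's body presses on something with over 40 N, if the wrist force passes 120 N, or if a joint passes its speed limit or range.

### The arm

A 7-joint arm with a two-finger parallel gripper is mounted at the origin on a cart in front of the work surface, level with it; the furniture and walls round the work are solid. World frame = base frame: x ahead of the robot, y to its left, z up, the work surface at z = 0. Lengths are in m, angles in rad, forces in N, time in s.
With the tool pointing down it reaches from about 0.35 to 0.9 m from the base axis. Payload 7.2 kg.
Tool frame: the origin (TCP) lies at the very end of the fingers, on their centre line; the grasp point (between the pads) lies 19 mm behind it; z points along the fingers, y is the direction in which the jaws open and shut (so a half turn about z gives the same grasp; the last joint's range is limited). The gripper opens to 88 mm and grips with 3 to 60 N. Pads are 20 mm wide; open, the fingers measure 115 mm over their backs; the gripper's body (75 mm by 178 mm) begins 61 mm behind the grasp point.
Start: joints at [-1.366, 0.411, -0.013, 1.596, 0.006, 1.134, -0.082], TCP at [0.168, 0.602, 0.223] pointing down, gripper open.
Joint ranges: [-2.95, 2.95], [-0.29, 1.99], [-1.47, 1.44], [0.14, 2.54], [-1.03, 4.17], [0.13, 1.85], [-2.86, 2.86]. Speed limits (rad/s): [2.39, 2.39, 3.01, 3.01, 3.14, 3.14, 3.14].

### API

Orientations are given as a 3x3 rotation matrix whose columns are the frame's x, y, z axes.
In Python, from bench import r gives the robot as it stands.
- The arm moves only by the tool send_rows, never from a script. Its argument "steps" is a list that holds one entry, the list of rows, each a list of 4 numbers: the shift along the tool's x, y, z scaled (see below), then the turn about the tool's z scaled (see below). A call has 1 to 10 rows; each row is the pose to reach, as a shift and turn from the pose measured when the call began, along the tool's axes at that moment, turning the shorter way round; what a row does not reach only later rows make up. The controller multiplies each number of a shift by 200 mm and each number of a turn by pi rad. A row lasts 1/12 s, in which the tool goes at most 41.7 mm and 7.16 degrees, less where a joint would pass 70% of its speed; a pose out of reach is approached as far as the arm can. A call with a number of a shift or a turn outside -1 to 1 is refused whole. A call with a gripper value outside its range is refused whole. "fingers" is the closure, from -1 (fully open) to 1 (shut), so that 0 is half open, set as the call begins (left out, the last holds). The fingers move at their own pace and stop on an object; the grip force is fixed at half the most. Time passes only in rows, so rows that repeat a pose let the fingers close. It gives the time, the measured TCP pose, the force and the opening at its end, in the units of the state.
- r.get_obs(): the state, without advancing time (a new reading comes with each control period).
- r.read_camera(name): name is "scene" or "top" or "wrist"; returns a dict with "pixels" (384x512x3 uint8, red, green, blue), "K" (3x3 intrinsics, pixels), "k1" (the pictures are not rectified: a ray, as slopes to the right and down, at radius r is drawn at 1 + k1 r^2 times it, then the intrinsics apply), "extrinsics" (4x4, takes a point from world to camera coordinates); the wrist camera has in their place "mount" (4x4, takes a point from camera to tool coordinates, whose origin is the TCP and whose axes are the flange's). Camera axes: x right, y down, z forward; pixel columns grow to the right and rows downward; lengths in m; the calibration is good to about 2 mm. A picture is of the moment at which its call begins: read the wrist's pose just before it. There is no depth.
- r.job_done(): hands the job in, once; it reports no verdict.
The state is a dict: "clock": time; "q": joint angles; "qvel": joint speeds; "joint_efforts": joint torques, N m; "tcp_pos": TCP position; "tcp_rot": TCP orientation; "contact_force": force on the tool from outside, world axes, zero at the start; "moment": the same for the moment, N m; "grip_width": finger opening in m.
Only numpy, scipy, OpenCV 4.12 (cv2) and the standard library are available. Lean on these libraries where they do the work, as an engineer would, in place of code of your own. Each camera call takes 0.05 s, during which the arm holds its last target.

## Working session

There is one attempt and no reset: what is moved stays moved. The work goes in short steps, Python scripts to look and compute and a tool call to move; the robot and the scene stay as the last step left them, time stands still between calls to the robot, and variables do not carry over. Pictures are saved under pics/ and viewed, and the job is handed in when it is done.

Besides the shell and the picture viewer there is one more tool, called after "Request:" as name(argument=value, ...), one argument or row to a line, values as JSON. send_rows: Moves the arm, as the interface text tells. Shifts and turns lie within -1 to 1; 1 stands for 200 mm of shift or pi rad of turn. Its arguments: {"type":"object","properties":{"steps":{"type":"array"},"fingers":{"type":"number"}},"required":["steps"]}

```bash
ls; mkdir -p pics
python3 - <<'E'
from bench import r
import cv2,numpy as np
o=r.get_obs()
for k,v in o.items(): print(k,np.round(v,4).tolist())
for n in ["scene","top","wrist"]:
    c=r.read_camera(n); cv2.imwrite(f"pics/a_{n}.png",c["pixels"][:,:,::-1])
    print(n,{k:np.round(v,4).tolist() for k,v in c.items() if k!="pixels"})
E
```

```text
pics
clock 0.0
q [-1.3662, 0.4119, -0.0127, 1.5971, 0.0056, 1.1343, -0.0822]
qvel [0.0004, 0.0013, -0.0016, 0.0008, 0.0, -0.0002, -0.0014]
joint_efforts [-0.0009, -58.7925, 0.6413, -29.1085, -0.0538, 0.018, 0.0001]
tcp_pos [0.1683, 0.6014, 0.2218]
tcp_rot [[-0.963, 0.2694, -0.0003], [0.2694, 0.963, -0.0015], [-0.0001, -0.0016, -1.0]]
contact_force [0.0585, 0.2544, -0.0537]
moment [-0.021, 0.0094, 0.0364]
grip_width 0.0879
scene {'K': [[428.977, 0.0, 259.8593], [0.0, 428.977, 191.5473], [0.0, 0.0, 1.0]], 'k1': -0.0794, 'extrinsics': [[0.8239, -0.5663, 0.0222, -0.3349], [-0.3006, -0.4699, -0.83, 0.3594], [0.4805, 0.6771, -0.5574, 0.4871], [0.0, 0.0, 0.0, 1.0]]}
top {'K': [[347.3608, 0.0, 253.1358], [0.0, 347.3608, 191.6658], [0.0, 0.0, 1.0]], 'k1': -0.0171, 'extrinsics': [[-0.0153, -0.9991, -0.0394, 0.2607], [-0.9931, 0.0197, -0.1158, 0.5905], [0.1164, 0.0374, -0.9925, 0.8644], [0.0, 0.0, 0.0, 1.0]]}
wrist {'K': [[272.6891, 0.0, 258.7877], [0.0, 272.6891, 187.1539], [0.0, 0.0, 1.0]], 'k1': -0.0266, 'mount': [[-0.001, -0.9525, -0.3044, 0.0841], [1.0, -0.0009, -0.0006, 0.0001], [0.0003, -0.3044, 0.9525, -0.1621], [0.0, 0.0, 0.0, 1.0]]}
```

View pics/a_scene.png

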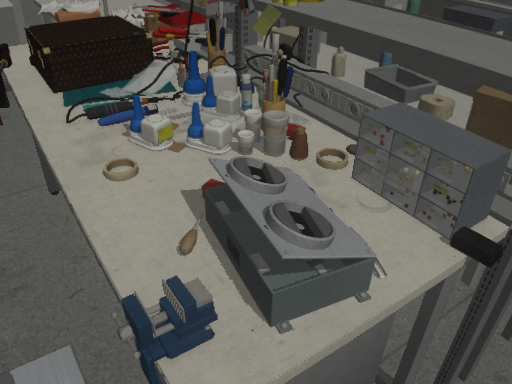

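View pics/a_top.png

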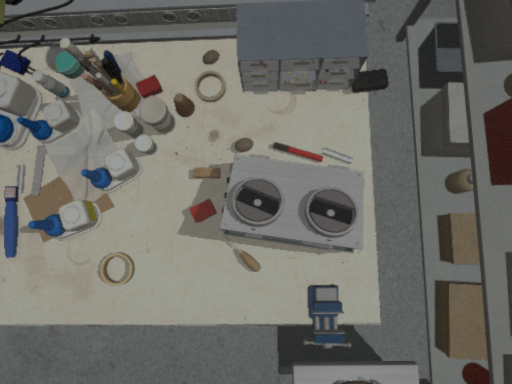

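View pics/a_wrist.png

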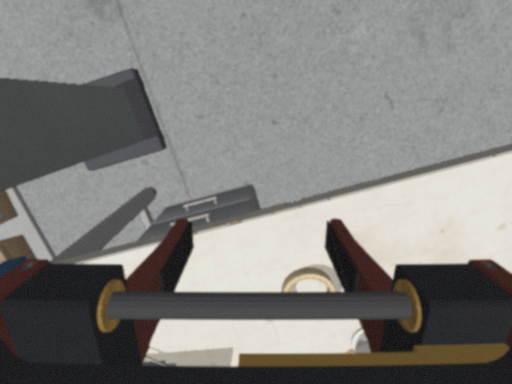

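```bash
cat > h.py <<'E'
import numpy as np,cv2
def cam(c,o=None):
    if "extrinsics" in c: E=c["extrinsics"]
    else:
        T=np.eye(4);T[:3,:3]=o["tcp_rot"];T[:3,3]=o["tcp_pos"];E=np.linalg.inv(T@c["mount"])
    return np.array(c["K"]),float(c["k1"]),np.array(E)
def ray(C,uv):
    K,k1,E=C
    p=cv2.undistortPoints(np.array([[uv]],float),K,np.array([k1,0,0,0,0.]))[0,0]
    d=E[:3,:3].T@np.array([p[0],p[1],1]); o=-E[:3,:3].T@E[:3,3]
    return o,d
def onz(C,uv,z):
    o,d=ray(C,uv); return o+d*(z-o[2])/d[2]
def proj(C,P):
    K,k1,E=C
    return cv2.projectPoints(np.array(P,float).reshape(-1,1,3),cv2.Rodrigues(E[:3,:3])[0],E[:3,3],K,np.array([k1,0,0,0,0.]))[0][:,0]
def tri(rays):
    A=0;b=0
    for o,d in rays:
        d=d/np.linalg.norm(d);M=np.eye(3)-np.outer(d,d);A=A+M;b=b+M@o
    x=np.linalg.solve(A,b); return x,[np.linalg.norm((np.eye(3)-np.outer(d,d)/(d@d))@(x-o)) for o,d in rays]
E
python3 - <<'E'
import cv2
a=cv2.imread('pics/a_top.png')[140:270,170:380]; cv2.imwrite('pics/b_top.png',cv2.resize(a,None,fx=3.8,fy=3.8,interpolation=cv2.INTER_CUBIC))
a=cv2.imread('pics/a_scene.png')[145:335,180:390]; cv2.imwrite('pics/b_scene.png',cv2.resize(a,None,fx=3,fy=3,interpolation=cv2.INTER_CUBIC))
E
```

```text
(no output)
```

View pics/b_top.png

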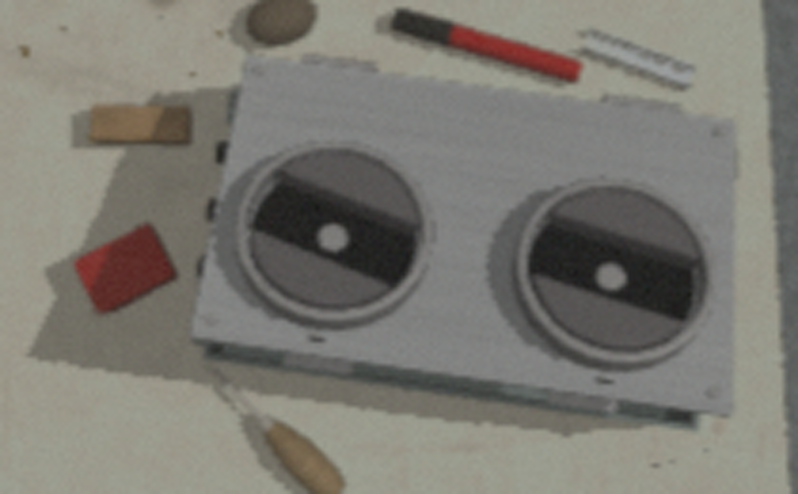

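View pics/b_scene.png

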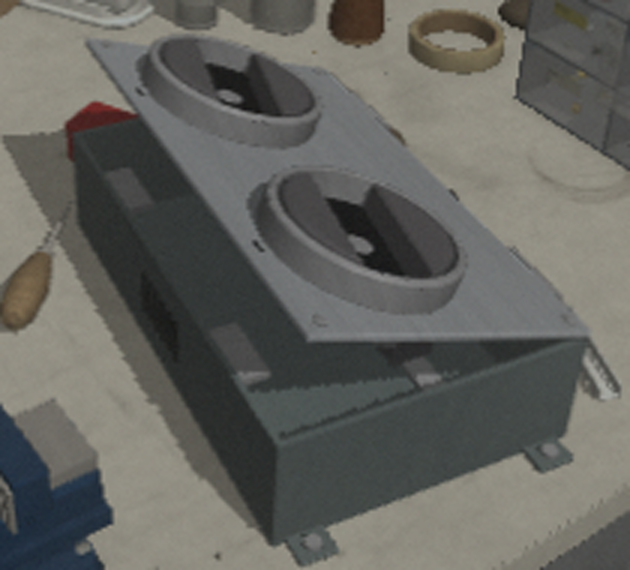

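Run:
```python
from bench import r
from h import *
T=cam(r.read_camera("top"));S=cam(r.read_camera("scene"))
t=lambda x,y:((x+.5)/3.8-.5+170,(y+.5)/3.8-.5+140)
s=lambda x,y:((x+.5)/3-.5+180,(y+.5)/3-.5+145)
bl=onz(T,t(243,57),.086);br=onz(T,t(737,120),.086);print(bl,br,np.linalg.norm(bl-br))
for n,a,b in [("fl",(193,342),(87,40)),("fr",(730,414),(308,338)),("br",(737,120),(588,336)),("sl",(332,237),(231,97)),("sr",(611,276),(360,246))]:
    x,e=tri([ray(T,t(*a)),ray(S,s(*b))]); print(n,x.round(4),np.round(e,4))
d=(bl-br)[:2];print("yaw",np.degrees(np.arctan2(d[1],d[0]))-90)
for p in [(335,238,.0),]: pass
# scene bottom box front right corner
print(onz(S,s(275,543),0), onz(T,t(458,520),0))
```

```text
[0.68390283 0.29607837 0.086     ] [ 0.63475822 -0.02385391  0.086     ] 0.3236848143302275
fl [0.4976 0.3208 0.1522] [0.0006 0.0006]
fr [0.4493 0.008  0.1502] [0.0013 0.0013]
br [ 0.6331 -0.0228  0.0826] [0.0028 0.0028]
sl [0.5597 0.2384 0.1299] [0.0004 0.0004]
sr [0.5326 0.0696 0.1299] [0.0006 0.0006]
yaw -8.732911288547655
[0.43766884 0.0117427  0.        ] [0.37285256 0.15760431 0.        ]
```

Request:
send_rows(
  steps=[
    [[-1,-0.8,0,0],[-1,-0.8,0,0],[-1,-0.8,0,0],[-1,-0.8,0,0],[-1,-0.8,0,0],[-1,-0.8,0,0],[-1,-0.8,0,0],[-1,-0.8,0,0]],
  ],
  fingers=1,
)

```text
clock: 0.92
tcp_pos: [0.3201, 0.3911, 0.2228]
tcp_rot: [[-0.961, 0.275, 0.001], [0.275, 0.961, -0.001], [-0.001, -0.001, -1.0]]
contact_force: [-0.9, 1.3, -1.1]
grip_width: 0.0382
```

Request:
send_rows(
  steps=[
    [[-1,-0.87,0,0],[-1,-0.87,0,0],[-1,-0.87,0,0],[-1,-0.87,0,0],[-1,-0.87,0,0],[-1,-0.87,0,0],[-1,-0.87,0,0],[-1,-0.87,0,0],[-1,-0.87,0,0],[-1,-0.87,0,0]],
  ],
)

```text
clock: 1.75
tcp_pos: [0.4637, 0.1711, 0.2228]
tcp_rot: [[-0.962, 0.272, -0.0], [0.272, 0.962, -0.0], [0.0, -0.0, -1.0]]
contact_force: [-0.2, 0.6, 0.5]
grip_width: 0.0001
```

```bash
cat > go.py <<'E'
import sys,numpy as np
from bench import r
o=r.get_obs();R=np.array(o["tcp_rot"]);p=np.array(o["tcp_pos"])
t=np.array([float(v) for v in sys.argv[1:4]])
print(o["clock"],p.round(4),"F",np.round(o["contact_force"],1),"w",o["grip_width"],"q",np.round(o["q"],2),"ytool deg",np.degrees(np.arctan2(R[1,1],R[0,1])).round(1))
print("row",(R.T@(t-p)/.2).round(3))
if len(sys.argv)>4: # wanted y yaw deg
    a=np.radians(float(sys.argv[4]));v=R.T@np.array([np.cos(a),np.sin(a),0]);print("turn",(np.arctan2(-v[0],v[1])/np.pi).round(3))
E
python3 go.py .4829 .1634 .16 81
```

```text
1.75 [0.4637 0.1711 0.2228] F [-0.2  0.6  0.5] w 7.38641690402495e-05 q [-0.68  0.18  0.27  1.92 -0.06  1.04  0.9 ] ytool deg 74.2
row [-0.103 -0.011  0.314]
turn -0.038
```

Request:
send_rows(
  steps=[
    [[-0.1,-0.01,0,-0.04],[-0.1,-0.01,0.1,-0.04],[-0.1,-0.01,0.2,-0.04],[-0.1,-0.01,0.27,-0.04],[-0.1,-0.01,0.27,-0.04],[-0.1,-0.01,0.27,-0.04],[-0.1,-0.01,0.27,-0.04]],
  ],
)

```text
clock: 2.33
tcp_pos: [0.4824, 0.1653, 0.1696]
tcp_rot: [[-0.989, 0.148, 0.001], [0.148, 0.989, 0.0], [-0.001, 0.0, -1.0]]
contact_force: [0.8, -0.1, 0.5]
grip_width: 0.0006
```

```bash
python3 go.py .4829 .1634 .086 81
python3 - <<'E'
from bench import r
import cv2
c=r.read_camera("scene")["pixels"][60:335,150:390,::-1]; cv2.imwrite('pics/c_scene.png',cv2.resize(c,None,fx=2.1,fy=2.1,interpolation=cv2.INTER_CUBIC))
E
```

```text
2.3333 [0.4824 0.1653 0.1696] F [ 0.8 -0.1  0.5] w 0.0005842021817917077 q [-0.64  0.27  0.25  1.95 -0.08  0.93  1.08] ytool deg 81.5
row [-0.004 -0.009  0.418]
turn 0.003
```

View pics/c_scene.png

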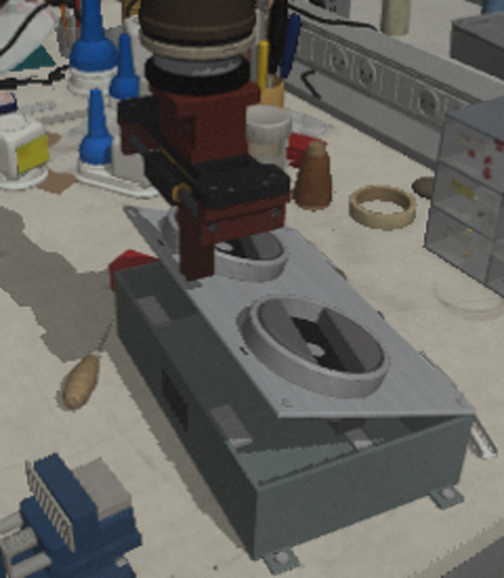

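The closed fingertip (about pixel 200,275) stands above the bare front strip between the two rings. Pushing down.

Request:
send_rows(
  steps=[
    [[0,0,0.05,0],[0,0,0.1,0],[0,0,0.14,0],[0,0,0.18,0],[0,0,0.22,0],[0,0,0.26,0],[0,0,0.3,0],[0,0,0.34,0],[0,0,0.37,0],[0,0,0.39,0]],
  ],
)

```text
clock: 3.22
tcp_pos: [0.4824, 0.1648, 0.0908]
tcp_rot: [[-0.989, 0.148, 0.0], [0.148, 0.989, 0.0], [-0.0, 0.0, -1.0]]
contact_force: [-1.3, -0.4, 2.6]
grip_width: 0.0002
```

Request:
send_rows(
  steps=[
    [[0,0,0.01,0],[0,0,0.02,0],[0,0,0.03,0],[0,0,0.035,0],[0,0,0.04,0],[0,0,0.04,0]],
  ],
)

```text
clock: 3.72
tcp_pos: [0.4824, 0.1649, 0.086]
tcp_rot: [[-0.989, 0.149, 0.0], [0.149, 0.989, 0.002], [-0.0, 0.002, -1.0]]
contact_force: [-14.5, -4.5, 41.2]
grip_width: 0.0001
```

Request:
send_rows(
  steps=[
    [[0,0,-0.03,0],[0,0,-0.1,0],[0,0,-0.25,0],[0,0,-0.4,0],[-0.0,0,-0.5,0],[0.2,0,-0.6,0],[0.5,0,-0.6,0],[0.7,0,-0.6,0],[0.8,0,-0.6,0],[0.8,0,-0.6,0]],
  ],
)

```text
clock: 4.55
tcp_pos: [0.3184, 0.1887, 0.2058]
tcp_rot: [[-0.989, 0.145, -0.002], [0.145, 0.989, 0.002], [0.002, 0.002, -1.0]]
contact_force: [-0.3, 0.4, 0.8]
grip_width: 0.0003
```

```bash
python3 go.py .5482 .2393 .13 65
python3 - <<'E'
from bench import r
import cv2
o=r.get_obs()
c=r.read_camera("wrist")["pixels"][:,:,::-1]; cv2.imwrite('pics/d_wrist.png',c)
c=r.read_camera("top")["pixels"][:,:,::-1];cv2.imwrite('pics/d_topf.png',c); a=c[140:270,170:380]; cv2.imwrite('pics/d_top.png',cv2.resize(a,None,fx=3.8,fy=3.8,interpolation=cv2.INTER_CUBIC))
c=r.read_camera("scene")["pixels"][145:335,180:390,::-1]; cv2.imwrite('pics/d_scene.png',cv2.resize(c,None,fx=3,fy=3,interpolation=cv2.INTER_CUBIC))
E
```

```text
4.55 [0.3184 0.1887 0.2058] F [-0.3  0.4  0.8] w 0.0003369863682567459 q [-0.82 -0.02  0.15  2.19  0.    0.98  0.76] ytool deg 81.7
row [-1.101  0.416  0.378]
turn 0.093
```

View pics/d_top.png

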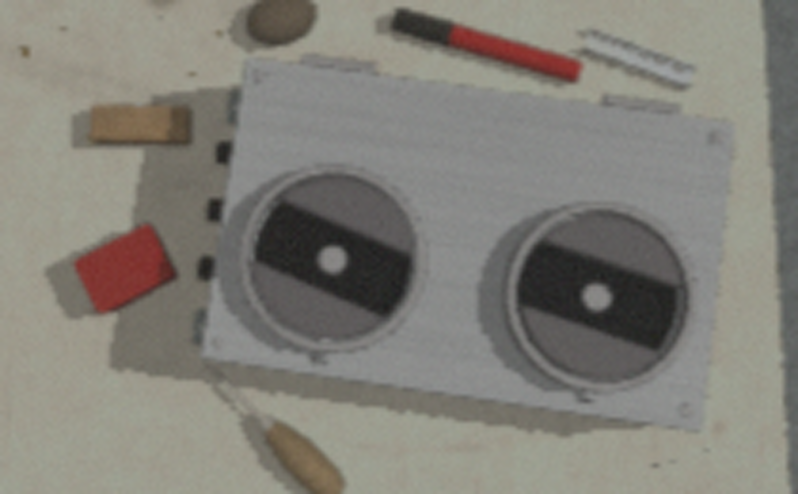

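View pics/d_scene.png

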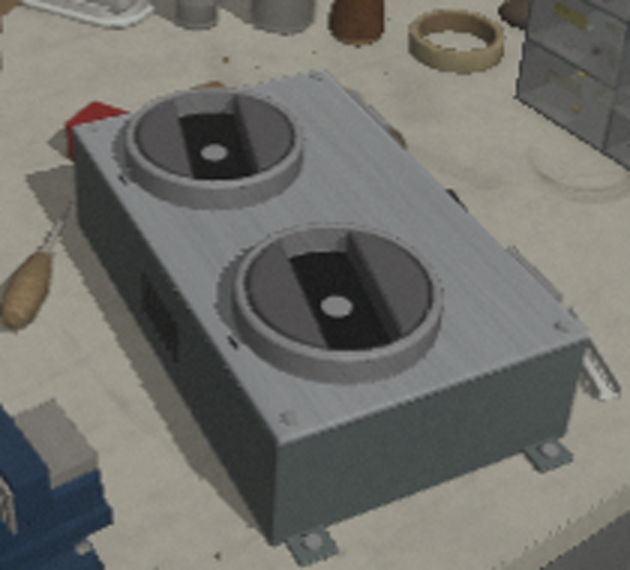

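View pics/d_wrist.png

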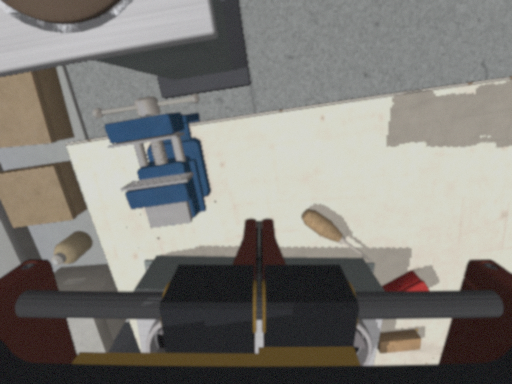

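The panel now lies flat on the box. The dots show in the top crop at (332,260) and (596,297), and the slots are still near their starting angles. Measuring both centres and angles next.

```bash
cat > ang.py <<'E'
import sys,cv2
from bench import r
from h import *
def measure(f=None):
    ct=r.read_camera("top");T=cam(ct);S=cam(r.read_camera("scene"))
    g=cv2.cvtColor(ct["pixels"],cv2.COLOR_RGB2GRAY)
    for n,c in [("L",(.5482,.2393)),("R",(.5223,.0713))]:
        uv=proj(T,[[*c,.089]])[0]
        Y,X=np.mgrid[:g.shape[0],:g.shape[1]]
        near=(np.hypot(X-uv[0],Y-uv[1])<21)
        m=near&(g<62)
        pts=np.array([onz(T,(x,y),.089)[:2] for x,y in zip(X[m],Y[m])])
        rr=pts.mean(0);(_,(w,h),_)=cv2.minAreaRect((pts*1000).astype(np.float32))
        ev,V=np.linalg.eigh(np.cov(pts.T));a=np.degrees(np.arctan2(*V[::-1,1]))
        b=near&(g>115)&(np.hypot(X-uv[0],Y-uv[1])<6)
        d=onz(T,(X[b].mean(),Y[b].mean()),.089) if b.any() else None
        print(n,m.sum(),"centroid",rr.round(4),"size",w,h,"axis deg",(a%180).round(1),"dot",d)
    return T,S
if __name__=="__main__":
    T,S=measure()
    t=lambda x,y:((x+.5)/3.8-.5+170,(y+.5)/3.8-.5+140)
    s=lambda x,y:((x+.5)/3-.5+180,(y+.5)/3-.5+145)
    for a,b in [((332,260),(214,152)),((596,297),(336,306))]:
        print(tri([ray(T,t(*a)),ray(S,s(*b))]),onz(T,t(*a),.089),onz(S,s(*b),.089))
    q=[onz(T,t(*p),.086) for p in [(243,57),(733,120),(203,357),(700,430)]]
    for i,j in [(0,1),(2,3),(0,2),(1,3)]:
        d=q[i]-q[j];print(np.linalg.norm(d),np.degrees(np.arctan2(d[1],d[0])))
E
python3 ang.py
```

```text
L 636 centroid [0.55   0.2388] size 99.57577514648438 42.5975456237793 axis deg 65.4 dot [0.54961063 0.23953084 0.089     ]
R 657 centroid [0.5235 0.071 ] size 98.23738861083984 42.883941650390625 axis deg 70.3 dot [0.52240632 0.07167109 0.089     ]
(array([0.54811911, 0.23986927, 0.08952807]), [np.float64(0.0006357002790986017), np.float64(0.0006357002790986215)]) [0.54869517 0.23954599 0.089     ] [0.54798937 0.24081338 0.089     ]
(array([0.52134116, 0.07234618, 0.08900082]), [np.float64(0.0008711858772168629), np.float64(0.000871185877216819)]) [0.52205504 0.07183405 0.089     ] [0.5205478  0.07274351 0.089     ]
0.3211414421078032 81.20738006532065
0.318240491711957 80.85171528997768
0.19785163219461596 -7.990190508590971
0.19980774752232383 -8.831691177997987
```

Request:
send_rows(
  steps=[
    [[-1,0.4,0,0.09],[-1,0.4,0,0.09],[-1,0.4,0,0.09],[-1,0.4,0,0.09],[-1,0.4,0,0.09],[-1,0.4,0,0.09],[-1,0.4,0,0.09],[-1,0.4,0,0.09],[-1,0.4,0,0.09]],
  ],
  fingers=-0.25,
)

```text
clock: 5.55
tcp_pos: [0.5342, 0.2369, 0.2061]
tcp_rot: [[-0.907, 0.42, 0.0], [0.42, 0.907, 0.001], [0.001, 0.001, -1.0]]
contact_force: [0.4, 0.7, 0.0]
grip_width: 0.0539
```

```bash
python3 go.py .549 .2396 .13 65
```

```text
5.55 [0.5342 0.2369 0.2061] F [0.4 0.7 0. ] w 0.05387957584034099 q [-0.69  0.36  0.25  1.73 -0.1   1.06  0.73] ytool deg 65.2
row [-0.062  0.043  0.381]
turn 0.001
```

Request:
send_rows(
  steps=[
    [[-0.06,0.04,0.1,0],[-0.06,0.04,0.2,0],[-0.06,0.04,0.3,0],[-0.06,0.04,0.4,0],[-0.06,0.04,0.4,0],[-0.06,0.04,0.4,0]],
  ],
)

```text
clock: 6.05
tcp_pos: [0.5472, 0.239, 0.1263]
tcp_rot: [[-0.908, 0.42, -0.002], [0.42, 0.908, 0.001], [0.002, 0.0, -1.0]]
contact_force: [0.4, 0.4, 0.4]
grip_width: 0.0546
```

```bash
python3 go.py .549 .2396 .094 65;  python3 - <<'E'
from bench import r
import cv2
c=r.read_camera("scene")["pixels"][100:290,160:370,::-1]; cv2.imwrite('pics/e_scene.png',cv2.resize(c,None,fx=3,fy=3,interpolation=cv2.INTER_CUBIC))
E
```

```text
6.05 [0.5472 0.239  0.1263] F [0.4 0.4 0.4] w 0.054570678052203093 q [-0.67  0.47  0.24  1.78 -0.14  0.91  0.77] ytool deg 65.2
row [-0.007  0.007  0.161]
turn 0.001
```

View pics/e_scene.png

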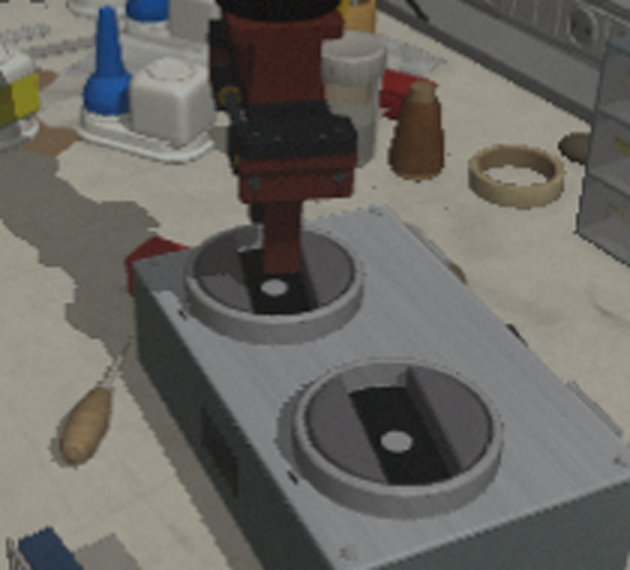

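Both fingertips stand over the left slot, one on each side of the dot at pixel (273,287). Lowering into it, stopping about 5 mm above its floor.

Request:
send_rows(
  steps=[
    [[-0.01,0.01,0.04,0],[-0.01,0.01,0.08,0],[-0.01,0.01,0.12,0],[-0.01,0.01,0.15,0],[-0.01,0.01,0.16,0],[-0.01,0.01,0.16,0]],
  ],
)

```text
clock: 6.6
tcp_pos: [0.5503, 0.2401, 0.0944]
tcp_rot: [[-0.908, 0.42, -0.001], [0.42, 0.908, 0.001], [0.001, 0.001, -1.0]]
contact_force: [1.0, -0.3, -0.8]
grip_width: 0.0548
```

Request:
send_rows(
  steps=[
    [[0,0,0,0.035],[0,0,0,0.07],[0,0,0,0.105],[0,0,0,0.14],[0,0,0,0.175],[0,0,0,0.21],[0,0,0,0.245],[0,0,0,0.28],[0,0,0,0.315],[0,0,0,0.35]],
  ],
)

```text
clock: 7.43
tcp_pos: [0.5499, 0.241, 0.0945]
tcp_rot: [[-0.034, 0.999, -0.002], [0.999, 0.034, 0.002], [0.002, -0.001, -1.0]]
contact_force: [-0.4, 1.5, 0.1]
grip_width: 0.0546
```

```bash
python3 go.py .5495 .2398 .094 -28;  python3 - <<'E'
from bench import r
import numpy as np
print(np.round(r.get_obs()["moment"],2))
E
```

```text
7.4333 [0.5499 0.241  0.0945] F [-0.4  1.5  0.1] w 0.054568628590093364 q [-0.86  0.55  0.51  1.81 -0.34  0.87 -0.16] ytool deg 1.9
row [-0.006 -0.002  0.002]
turn 0.166
[0.3  0.39 0.14]
```

Turning well with small forces. Continuing to the stop, expected at about -25° of tool yaw.

Request:
send_rows(
  steps=[
    [[0,0,0,0.03],[0,0,0,0.06],[0,0,0,0.09],[0,0,0,0.12],[0,0,0,0.14],[0,0,0,0.15],[0,0,0,0.16],[0,0,0,0.165],[0,0,0,0.165]],
  ],
)

```text
clock: 8.18
tcp_pos: [0.5496, 0.2412, 0.0945]
tcp_rot: [[0.464, 0.886, -0.002], [0.886, -0.464, 0.001], [0.0, -0.002, -1.0]]
contact_force: [-0.6, -0.8, 1.1]
grip_width: 0.055
```

```bash
python3 go.py .5495 .2398 .094 -33;  python3 - <<'E'
from bench import r
import numpy as np
print(np.round(r.get_obs()["moment"],2))
E
```

```text
8.1833 [0.5496 0.2412 0.0945] F [-0.6 -0.8  1.1] w 0.05495059788964123 q [-0.95  0.58  0.65  1.82 -0.44  0.9  -0.59] ytool deg -27.6
row [-0.007  0.003  0.003]
turn 0.03
[-0.37  0.23  1.3 ]
```

Request:
send_rows(
  steps=[
    [[0,0,0,0.01],[0,0,0,0.02],[0,0,0,0.02],[0,0,0,0.02]],
  ],
)

```text
clock: 8.52
tcp_pos: [0.5496, 0.2413, 0.0945]
tcp_rot: [[0.512, 0.859, -0.002], [0.859, -0.512, -0.001], [-0.001, -0.001, -1.0]]
contact_force: [-0.3, -3.2, 0.2]
grip_width: 0.0552
```

```bash
python3 go.py .5495 .2398 .094 -33;  python3 - <<'E'
from bench import r
import numpy as np
print(np.round(r.get_obs()["moment"],2))
E
```

```text
8.5167 [0.5496 0.2413 0.0945] F [-0.3 -3.2  0.2] w 0.05520409273977388 q [-0.96  0.58  0.66  1.82 -0.45  0.9  -0.63] ytool deg -30.8
row [-0.007  0.003  0.003]
turn 0.012
[-0.77  0.01  4.6 ]
```

Moment jumped to 4.6 N·m, so the left one is on its stop. Turning back inside the play, then lifting.

Request:
send_rows(
  steps=[
    [[0,0,0,-0.04],[0,0,0,-0.08],[0,0,0,-0.11],[0,0,0,-0.12],[0,0,-0.1,-0.12],[0,0,-0.2,-0.12],[0,0,-0.35,-0.12],[0,0,-0.5,-0.12],[0,0,-0.5,-0.12]],
  ],
)

```text
clock: 9.27
tcp_pos: [0.5528, 0.2419, 0.2004]
tcp_rot: [[0.165, 0.986, 0.005], [0.986, -0.165, 0.006], [0.007, 0.004, -1.0]]
contact_force: [0.5, -0.6, 0.9]
grip_width: 0.0549
```

```bash
python3 go.py .5222 .0716 .19 70
```

```text
9.2667 [0.5528 0.2419 0.2004] F [ 0.5 -0.6  0.9] w 0.054907061897174876 q [-0.95  0.44  0.63  1.72 -0.29  1.08 -0.39] ytool deg -9.5
row [-0.865 -0.01   0.046]
turn -0.442
```

Request:
send_rows(
  steps=[
    [[-0.2,0,0,-0.04],[-0.4,0,0,-0.08],[-0.6,0,0,-0.12],[-0.8,0,0,-0.16],[-0.86,-0.01,0,-0.2],[-0.86,-0.01,0,-0.24],[-0.86,-0.01,0,-0.28],[-0.86,-0.01,0,-0.32],[-0.86,-0.01,0,-0.36],[-0.86,-0.01,0,-0.4]],
  ],
)

```text
clock: 10.1
tcp_pos: [0.5222, 0.0726, 0.1991]
tcp_rot: [[-0.885, 0.466, 0.005], [0.466, 0.885, 0.008], [-0.001, 0.01, -1.0]]
contact_force: [-0.7, 0.2, 0.2]
grip_width: 0.055
```

```bash
python3 go.py .5222 .0716 .126 70;python3 ang.py | head -2
python3 - <<'E'
from bench import r
import cv2
c=r.read_camera("top")["pixels"][140:270,170:380,::-1]; cv2.imwrite('pics/f_top.png',cv2.resize(c,None,fx=3.8,fy=3.8,interpolation=cv2.INTER_CUBIC))
E
```

```text
10.1 [0.5222 0.0726 0.1991] F [-0.7  0.2  0.2] w 0.05501212881770089 q [-0.58  0.27  0.43  1.89 -0.14  1.    1.  ] ytool deg 62.2
row [-0.002 -0.008  0.366]
turn -0.043
L 627 centroid [0.5477 0.2401] size 43.84090805053711 99.33187866210938 axis deg 170.6 dot [0.54951691 0.23918302 0.089     ]
R 941 centroid [0.5331 0.0682] size 99.79203796386719 70.70560455322266 axis deg 69.0 dot None
```

View pics/f_top.png

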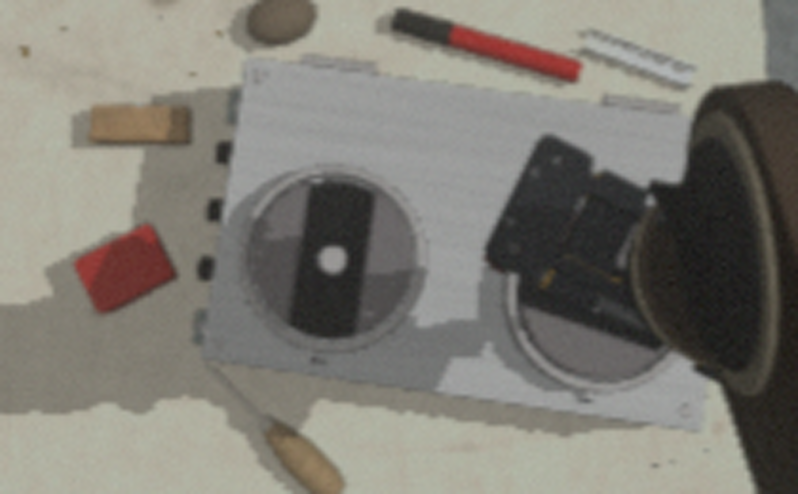

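The left slot now lies square to the front edge (axis 170.6°, expected 171.2°) and points at its mark at (318,360). On to the right one.

Request:
send_rows(
  steps=[
    [[0,-0.01,0.1,-0.03],[0,-0.01,0.2,-0.043],[0,-0.01,0.3,-0.043],[0,-0.01,0.37,-0.043],[0,-0.01,0.37,-0.043],[0,-0.01,0.37,-0.043]],
  ],
)

```text
clock: 10.75
tcp_pos: [0.5214, 0.071, 0.1248]
tcp_rot: [[-0.935, 0.354, 0.004], [0.354, 0.935, 0.007], [-0.001, 0.008, -1.0]]
contact_force: [-0.6, -0.5, 0.6]
grip_width: 0.0549
```

```bash
python3 go.py .5222 .0716 .0945 70
```

```text
10.75 [0.5214 0.071  0.1248] F [-0.6 -0.5  0.6] w 0.05490609231825456 q [-0.53  0.37  0.38  1.97 -0.19  0.84  1.17] ytool deg 69.2
row [-0.003  0.003  0.152]
turn -0.004
```

Request:
send_rows(
  steps=[
    [[0,0,0.04,0],[0,0,0.08,0],[0,0,0.12,0],[0,0,0.14,0],[0,0,0.15,0],[0,0,0.15,0]],
  ],
)

```text
clock: 11.25
tcp_pos: [0.5212, 0.0712, 0.0943]
tcp_rot: [[-0.935, 0.355, 0.003], [0.355, 0.935, 0.007], [-0.0, 0.008, -1.0]]
contact_force: [0.0, 0.3, -0.5]
grip_width: 0.0553
```

Request:
send_rows(
  steps=[
    [[0,0,0,0.035],[0,0,0,0.07],[0,0,0,0.105],[0,0,0,0.14],[0,0,0,0.175],[0,0,0,0.21],[0,0,0,0.245],[0,0,0,0.28],[0,0,0,0.315],[0,0,0,0.35]],
  ],
)

```text
clock: 12.08
tcp_pos: [0.5206, 0.0722, 0.0946]
tcp_rot: [[-0.104, 0.995, 0.002], [0.995, 0.104, 0.008], [0.008, 0.003, -1.0]]
contact_force: [-3.3, 3.6, 3.6]
grip_width: 0.0552
```

```bash
python3 go.py .5222 .0716 .0945 -28;  python3 - <<'E'
from bench import r
import numpy as np
print(np.round(r.get_obs()["moment"],2))
E
```

```text
12.0833 [0.5206 0.0722 0.0946] F [-3.3  3.6  3.6] w 0.05520028012557402 q [-0.72  0.46  0.65  2.   -0.39  0.8   0.26] ytool deg 6.0
row [-0.004  0.008  0.   ]
turn 0.189
[0.58 0.66 0.18]
```

Request:
send_rows(
  steps=[
    [[0,0,0,0.03],[0,0,0,0.06],[0,0,0,0.09],[0,0,0,0.12],[0,0,0,0.15],[0,0,0,0.17],[0,0,0,0.185],[0,0,0,0.195],[0,0,0,0.205],[0,0,0,0.205]],
  ],
)

```text
clock: 12.92
tcp_pos: [0.5204, 0.0738, 0.0948]
tcp_rot: [[0.506, 0.862, 0.001], [0.862, -0.506, 0.008], [0.007, -0.003, -1.0]]
contact_force: [-2.5, 1.6, 2.8]
grip_width: 0.0552
```

```bash
python3 go.py .5222 .0716 .0945 -28;  python3 - <<'E'
from bench import r
import numpy as np
print(np.round(r.get_obs()["moment"],2))
E
```

```text
12.9167 [0.5204 0.0738 0.0948] F [-2.5  1.6  2.8] w 0.055161432850464535 q [-0.84  0.51  0.82  2.01 -0.51  0.84 -0.27] ytool deg -30.4
row [-0.005  0.013  0.002]
turn -0.013
[0.22 0.48 4.08]
```

Moment 4.1 N·m: the right one is on its stop as well. Backing off, lifting and moving clear to look.

Request:
send_rows(
  steps=[
    [[0,0,0,-0.04],[0,0,0,-0.08],[0,0,0,-0.11],[0,0,0,-0.12],[0,0,-0.1,-0.12],[0,0,-0.2,-0.12],[0,0,-0.35,-0.12],[0,0,-0.5,-0.12],[0,0,-0.6,-0.12],[0,0,-0.6,-0.12]],
  ],
)

```text
clock: 13.75
tcp_pos: [0.5227, 0.0724, 0.2189]
tcp_rot: [[0.156, 0.988, 0.007], [0.988, -0.156, 0.011], [0.012, 0.005, -1.0]]
contact_force: [0.5, 0.1, -0.2]
grip_width: 0.0548
```

```bash
python3 go.py .37 .12 .22 -10
```

```text
13.75 [0.5227 0.0724 0.2189] F [ 0.5  0.1 -0.2] w 0.05484080918975081 q [-0.89  0.3   0.83  1.88 -0.27  1.06 -0.1 ] ytool deg -9.0
row [ 0.116 -0.791 -0.008]
turn 0.006
```

Request:
send_rows(
  steps=[
    [[0.1,-0.2,0,-0.03],[0.1,-0.4,0,-0.06],[0.1,-0.6,0,-0.1],[0.1,-0.8,0,-0.14],[0.1,-0.8,0,-0.18],[0.1,-0.8,0,-0.22],[0.1,-0.8,0,-0.26],[0.1,-0.8,0,-0.3]],
  ],
)

```text
clock: 14.42
tcp_pos: [0.3672, 0.1171, 0.218]
tcp_rot: [[-0.709, 0.706, 0.007], [0.706, 0.708, 0.013], [0.004, 0.014, -1.0]]
contact_force: [-0.5, -0.0, -0.3]
grip_width: 0.0549
```

```bash
python3 go.py .37 .12 .22 -10;python3 ang.py
python3 - <<'E'
from bench import r
import cv2
c=r.read_camera("top")["pixels"][140:270,170:380,::-1]; cv2.imwrite('pics/g_top.png',cv2.resize(c,None,fx=3.8,fy=3.8,interpolation=cv2.INTER_CUBIC))
c=r.read_camera("scene")["pixels"][145:335,180:390,::-1]; cv2.imwrite('pics/g_scene.png',cv2.resize(c,None,fx=3,fy=3,interpolation=cv2.INTER_CUBIC))
E
```

```text
14.4167 [0.3672 0.1171 0.218 ] F [-0.5 -0.  -0.3] w 0.05488293054503654 q [-1.2  -0.07  0.76  2.18  0.05  1.    0.32] ytool deg 45.1
row [ 0.    0.02 -0.01]
turn 0.306
L 618 centroid [0.5488 0.2395] size 41.70757293701172 99.3214340209961 axis deg 171.1 dot [0.54963094 0.23904139 0.089     ]
R 642 centroid [0.5213 0.0685] size 41.76082992553711 98.62354278564453 axis deg 170.5 dot [0.5225666  0.07156848 0.089     ]
(array([0.54811911, 0.23986927, 0.08952807]), [np.float64(0.0006357002790986017), np.float64(0.0006357002790986215)]) [0.54869517 0.23954599 0.089     ] [0.54798937 0.24081338 0.089     ]
(array([0.52134116, 0.07234618, 0.08900082]), [np.float64(0.0008711858772168629), np.float64(0.000871185877216819)]) [0.52205504 0.07183405 0.089     ] [0.5205478  0.07274351 0.089     ]
0.3211414421078032 81.20738006532065
0.318240491711957 80.85171528997768
0.19785163219461596 -7.990190508590971
0.19980774752232383 -8.831691177997987
```

View pics/g_top.png

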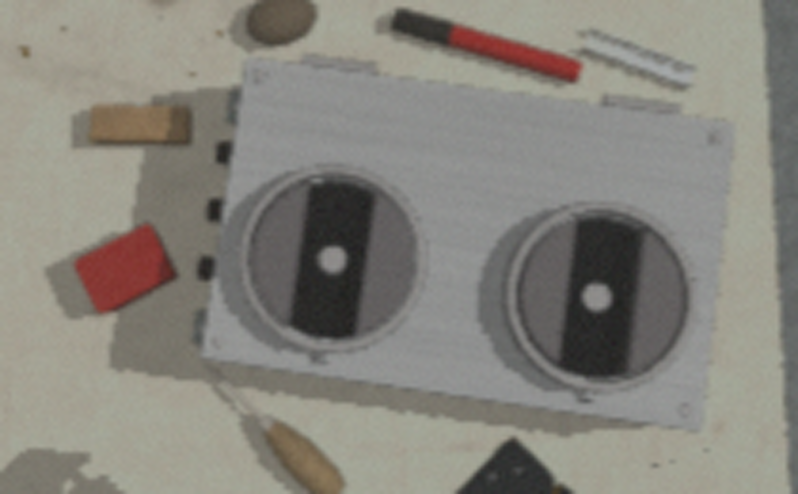

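View pics/g_scene.png

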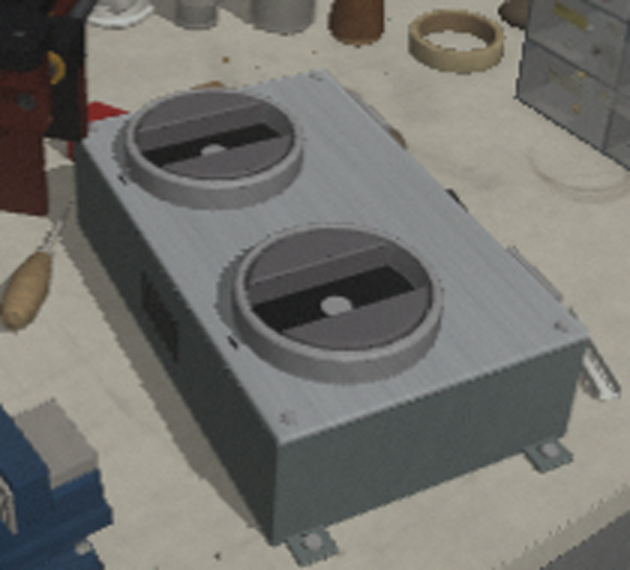

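The panel is flat and both slots are square to the front edge (left 171.1°, right 170.5°, expected about 171°), pointing at their marks at (318,360) and (585,398). The loose things sit where they were.

```bash
python3 -c "
from bench import r
print(r.job_done())"
```

```text
the job is handed in; nothing more can be done
None
```

The panel is shut and both fasteners are turned clockwise to their stops; I handed the job in at about 14.5 s.

- **Panel:** I pushed it shut with the closed fingertips on the bare spot. The tip stopped at 86 mm, which is the height for a shut panel. The last bit of that push reached 41 N at the fingertips, more than I meant. The 40 N limit is stated for the arm and the gripper's body, and only the fingertips were touching.
- **Fasteners:** I turned each one with both fingertips set in its slot, one either side of the centre. The turning moment rose sharply at the end, to 4.6 N·m on the left and 4.1 N·m on the right, so both met their hard stops.
- **Last checks:** In the final pictures the panel lies flat. The slot axes measured 171.1° (left) and 170.5° (right) against about 171.2° expected, which is within the measuring noise. The awl, tin, block, marker, pebble and channel looked unmoved, and the arm was clear of everything. No check failed or disagreed.

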